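Set the counter out for serving the paella

ROBOT

A 6-joint arm with a two-finger parallel gripper is mounted at the origin on the work surface. World frame = base frame: x ahead of the robot, y to its left, z up, the work surface at z = 0. Lengths are in m, angles in rad, forces in N, time in s.
With the tool pointing down it reaches from about 0.375 to 0.975 m from the base axis. Payload 3.8 kg.
Tool frame: the origin (TCP) lies midway between the tips of the shut fingers; the grasp point (between the pads) lies 19 mm behind it; z points along the fingers, y is the line along which they close (so a half turn about z gives the same grasp; the last joint's range is limited). The gripper opens to 88 mm and grips with 3 to 60 N. Pads are 18 mm wide; open, the fingers measure 123 mm over their backs; the gripper's body (75 mm by 187 mm) begins 45 mm behind the grasp point.
Start: joints at [1.076, 0.264, 1.604, -0, 1.274, -0.037], TCP at [0.298, 0.605, 0.239] pointing down, gripper open.
Joint ranges: [-2.63, 2.63], [-0.94, 2.18], [0.31, 2.57], [-1.31, 4.45], [0, 2.66], [-2.55, 2.55]. Speed limits (rad/s): [2.57, 2.57, 3.14, 3.14, 3.14, 3.14].

INTERFACE

Orientations are given as a rotation vector (axis times angle).
In Python, from cell import manip, inverse_kinematics, cams, order gives the robot as it stands. Calls block until the motion is done:
- manip.move_pose(position, orientation): joint-space move of the TCP to a pose.
- manip.move_linear(position, rate=0.15, rot=None): straight line of the TCP; rot=None keeps the orientation; rate is the mean speed in m/s.
- manip.set_joints(angles): joint-space move.
- manip.set_gripper(opening, force=None): finger opening in m; force is the grip in N (None keeps the last); returns when the fingers have stopped.
- manip.dwell(seconds).
- inverse_kinematics(position, orientation): joint angles nearest the present ones, or None.
- manip.state(): the state.
- cams.capture(name): name is "side" or "top"; returns a dict with "image" (400x640x3 uint8, blue, green, red), "z_map" (400x640 float32, m along the optical axis (not along the pixel's ray), 0 where there is no reading), "intrinsics" (3x3 intrinsics, pixels), "position" and "orientation" of the camera in the world. Camera axes: x right, y down, z forward; pixel columns grow to the right and rows downward; lengths in m; the calibration is good to about 2 mm. A picture is of the moment at which its call begins.
A pose or a line that the arm cannot do raises manip.IKError and nothing moves.
- order.close_job(): hands the job in; it is judged then, once.
The state is a dict: "clock": time; "joint_pos": joint angles; "joint_velocities": joint speeds; "tau": joint torques, N m; "tool_pos": TCP position; "tcp_rot": TCP orientation; "contact_force": force on the tool from outside, world axes, zero at the start; "moment": the same for the moment, N m; "gripper_width": finger opening in m; "grasp_force": force on a finger pad.
Only numpy, scipy, OpenCV 4.12 (cv2) and the standard library are available. Lean on these libraries where they do the work, as an engineer would, in place of code of your own. Each camera call takes 0.05 s, during which the arm holds its last target. There are 200 camera calls.

TASK

Set the counter out for serving, with left and right as seen from the robot: stand the blue cazuela in the middle of the cork mat to the left of the paella pan and put its wooden lid on it, properly seated, and stand the amber jar in the middle of the cork mat to the right of the pan. Take the wooden spoon out of the drawer and lay it across the middle of the pan, about half its length to either side of the centre, so that it rests on the rim at both ends. Set the cazuela and the jar down gently without dropping them, do not shift the pan, and leave the drawer, the fish slice and the pepper mill as they are.

Things in the scene. Friction and masses are not known exactly. Their poses are not given: they have to be found in the camera images.
- cazuela: Open round pot, blue glazed earthenware, 52 mm high, 350 g; 120 mm across the rim, 98 at the foot, mouth 104 wide, wall 8 thick and near upright above 18 mm, inner floor at 8 mm. Two lugs just below the rim along its own +x and -x reach 75 mm from the centre, 36 wide; pinch the wall elsewhere, e.g. at its own +y or -y (mid-wall 56 mm out). Origin: centre of underside, z up.
- lid: The cazuela's dark wooden lid, 100 g, knob up on the counter: a step 92 mm across (z 0 to 8 mm) that drops into the mouth with 6 mm play all round, a disc 122 mm across (z 8 to 18), a round knob 26 mm across (z 18 to 42). Origin: centre of the step's underside; when seated it is 44 mm above the cazuela's origin.
- jar: Closed round jar of amber glass with a steel cap, 56 mm across the body, 95 mm high, 250 g, upright. Origin: centre of the underside.
- spoon: Wooden spoon lying flat on the drawer's floor, 270 mm long, 50 g, flat underside. Handle 14 mm wide, 10 thick, from -135 to +72 mm along its own x; round bowl 52 mm across, 10 thick, centred at x = +109. Origin: on the underside at half its length; x towards the bowl, z up. It balances about 10 mm from the origin towards the bowl.
- pan: Small black enamelled steel paella pan, loose, 750 g: 200 mm across the rim, 42 mm high, open, wall and floor 4 mm thick. Two loop handles along its own +y and -y reach 132 mm from the centre, just below the rim. Origin: centre of the underside. Its own y points roughly to the robot's left.
- mat_a: One of two identical round dark cork mats fixed on the counter, 120 mm across and 8 mm thick, one left (+y) and one right (-y) of the pan; which is which changes. Origin: centre of the underside, so its top is 8 mm higher.
- mat_b: The other cork mat, the same in every way.
- drawer_front (a point): Middle of the top edge of the drawer's front (16 mm thick, 370 wide), 80 mm above the counter. The drawer stands about 200 mm open from a low oak unit (90 mm high) at the left end of the counter; its +x points into the unit. Drawer floor 22 mm, side tops 64 mm above the counter. The spoon lies about 70 mm behind the front.
- slice: Stainless slotted fish slice, 270 mm long, blade 74 mm wide and 3 mm thick, lying in the drawer deeper in than the spoon, parallel to it about 85 mm away. Leave it. Origin: on the underside at half its length; x towards the blade.
- mill: Dark wooden pepper mill, 54 mm across, 150 mm tall, standing on the right of the counter. Leave it. Origin: centre of the underside.
There are look-alikes about, which are no part of the job. Of the things that look like the cazuela, take the one that is farthest from the robot's base at the start. Of the things that look like the jar, take the one that is farthest to the robot's right at the start.

How it is judged:
At the end, for the whole second after the job is handed in: Cazuela upright on the left mat, jar upright on the right mat, each within 15 mm of its centre; lid seated level; spoon level, right way up on the pan's rim, its axis within 15 mm and its middle within 25 mm of the pan's centre; all at rest ((horizontal distance between cazuela and mat_a below 0.015 m or horizontal distance between cazuela and mat_b below 0.015 m) and y of cazuela in the frame of pan above 0.15 m and height (world z) of cazuela between 0.005 and 0.012 m and angle between each of cazuela, lid, jar's own z axis and vertical below 0.06 rad and horizontal distance between lid and cazuela below 0.01 m and z of lid in the frame of cazuela between 0.04 and 0.048 m and (horizontal distance between jar and mat_a below 0.015 m or horizontal distance between jar and mat_b below 0.015 m) and y of jar in the frame of pan below -0.15 m and height (world z) of jar between 0.005 and 0.012 m and y of pan in the frame of spoon between -0.015 and 0.015 m and x of pan in the frame of spoon between -0.025 and 0.025 m and z of spoon in the frame of pan between 0.038 and 0.056 m and angle between spoon's own z axis and vertical below 0.08 rad and linear speed of each of cazuela, lid, jar, spoon below 0.02 m/s); the robot touches nothing.
It fails at once if the drawer is moved by more than 20 mm (distance of drawer_front from where it was at the start of the episode above 0.02 m).
It fails at once if the fish slice is moved by more than 20 mm (distance of slice from where it was at the start of the episode above 0.02 m).
It fails at once if the pepper mill is moved by more than 20 mm or tipped over (distance of mill from where it was at the start of the episode above 0.02 m or angle between mill's own z axis and vertical above 0.3 rad).
It fails at once if the pan is shifted by more than 20 mm (distance of pan from where it was at the start of the episode above 0.02 m).
It fails at once if the cazuela or the jar is dropped onto a mat (comes down on it faster than 0.4 m/s, a fall of some 8 mm) (((horizontal distance between cazuela and mat_a below 0.05 m or horizontal distance between cazuela and mat_b below 0.05 m) and height (world z) of cazuela below 0.026 m and linear speed of cazuela above 0.4 m/s) or ((horizontal distance between jar and mat_a below 0.05 m or horizontal distance between jar and mat_b below 0.05 m) and height (world z) of jar below 0.026 m and linear speed of jar above 0.4 m/s)).
It also fails if it takes over 112 s, if anything falls off the work surface, if the arm or the gripper's body presses on something with over 40 N, if the wrist force passes 120 N, or if a joint passes its speed limit or range.

## Working session

There is one attempt and no reset: what is moved stays moved. The work goes in short steps, each a Python script; the robot and the scene stay as the last script left them, time stands still between calls to the robot, and variables do not carry over. Pictures are saved under pics/ and viewed, at most 14 in all, crops included, and the job is handed in when it is done.

```bash
ls; mkdir -p pics
python3 - <<'E'
from cell import manip,cams
import cv2,numpy as np
for n in("top","side"):
    c=cams.capture(n); cv2.imwrite(f"pics/{n}0.png",c["image"]); np.savez(f"{n}0.npz",**c)
    print(n,c["position"],c["orientation"],c["intrinsics"].tolist())
print(manip.state())
E
```

```text
pics
top [0.22048495 0.04273523 1.6795571 ] [-2.13369221  2.19421622 -0.15476601] [[434.4156140596442, 0.0, 321.6348046199156], [0.0, 434.4156140596442, 196.7587947212608], [0.0, 0.0, 1.0]]
side [-0.25130749 -0.87318648  0.99648285] [-2.17876536  0.70223166 -0.35795863] [[407.3039967892528, 0.0, 320.71340899021493], [0.0, 407.3039967892528, 207.33660364302494], [0.0, 0.0, 1.0]]
{'clock': 0.1, 'joint_pos': array([ 1.07611872e+00,  2.64674216e-01,  1.60522114e+00, -1.74264614e-05,
        1.27372598e+00, -3.68972743e-02]), 'joint_velocities': array([ 0.00011512, -0.00405049, -0.00334838,  0.00184038, -0.00030146,
        0.00020993]), 'tau': array([-3.06642323e-04, -5.03619254e+01, -3.58070397e+01,  7.30701140e-02,
        2.33403855e-02, -8.88310183e-05]), 'tool_pos': array([0.29802058, 0.60492891, 0.23752375]), 'tcp_rot': array([-0.71269181, -3.05915322,  0.00308112]), 'contact_force': array([ 0.40090455, -0.07170358, -0.32240947]), 'moment': array([-0.01004027, -0.05916915, -0.0216451 ]), 'grasp_force': 0.0, 'gripper_width': 0.08773441672652409}
```

View pics/top0.png

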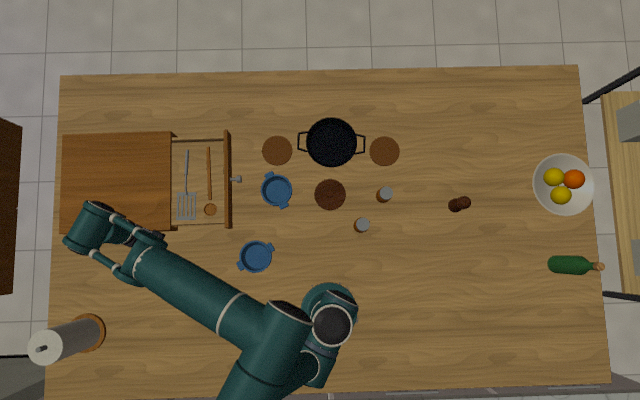

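View pics/side0.png

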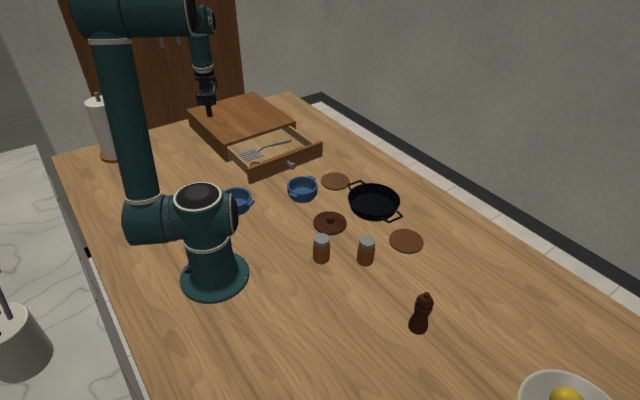

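Top view: cazuela look-alikes are at (276,190) and (256,256). The one at (276,190) is farther from the base (about (330,320)), so it is the one to take. Jar look-alikes are at (386,194) and (362,225), and (386,194) is farther right. The lid is at (330,194), the pan at (331,142), the mats at (277,151) and (384,152), and the spoon at (209,180) with its bowl towards the robot. The side view agrees.

```bash
cat > h.py <<'E'
import numpy as np,cv2
from scipy.spatial.transform import Rotation as R
from scipy.optimize import least_squares
def cloud(c):
    K=c["intrinsics"];z=c["z_map"];v,u=np.mgrid[:400,:640]
    p=np.stack([(u-K[0,2])/K[0,0]*z,(v-K[1,2])/K[1,1]*z,z],-1)
    return p@R.from_rotvec(c["orientation"]).as_matrix().T+c["position"]
def pix(c,u,v,h):  # ray at pixel to plane z=h
    K=c["intrinsics"];d=R.from_rotvec(c["orientation"]).apply([(u-K[0,2])/K[0,0],(v-K[1,2])/K[1,1],1])
    return c["position"]+d*(h-c["position"][2])/d[2]
def sel(c,u,v,r,lo,hi):
    P=cloud(c)[v-r:v+r+1,u-r:u+r+1].reshape(-1,3)
    return P[(P[:,2]>lo)&(P[:,2]<hi)]
def circ(P):
    return cv2.minEnclosingCircle(P[:,:2].astype(np.float32))
E
python3 - <<'E'
from h import *
c=dict(np.load("top0.npz"));s=dict(np.load("side0.npz"))
P=cloud(c)
print("table",[np.round(P[v,u],4) for u,v in((300,100),(420,250),(200,330))])
for n,u,v,r,lo,hi in [("caz",276,190,26,.042,.06),("lid disc",330,194,24,.01,.03),("knob",330,194,20,.032,.05),("jar",386,194,14,.08,.11),("jar2",362,225,14,.08,.11),("pan rim",331,142,30,.034,.05),("matL",277,151,19,.004,.014),("matR",384,152,19,.004,.014),("mill",459,204,20,.1,.2),("caz2",256,256,26,.042,.06)]:
    Q=sel(c,u,v,r,lo,hi)
    if len(Q)>3:print(n,len(Q),np.round(circ(Q)[0],4),round(circ(Q)[1],4),"mean",np.round(Q.mean(0),4))
    else: print(n,len(Q))
# spoon
q=P[145:222,170:235].reshape(-1,3);
for nm,(a,b) in dict(spoon=(200,219),).items():
    Q=P[145:220,a:b].reshape(-1,3);Q=Q[(Q[:,2]>.028)&(Q[:,2]<.04)];print(nm,len(Q),Q.mean(0),Q.min(0),Q.max(0))
print("front",[np.round(P[v,u],4) for u,v in((228,150),(228,180),(229,210))])
crop=cv2.resize(c["image"][110:270,165:425],None,fx=3,fy=3,interpolation=cv2.INTER_CUBIC)
cv2.imwrite("pics/crop0.png",crop)
E
```

```text
table [array([ 0.8262,  0.0867, -0.001 ]), array([ 0.2159, -0.3613,  0.001 ]), array([-0.0556,  0.4786,  0.006 ])]
caz 280 [0.4592 0.1843] 0.0748 mean [0.4597 0.1843 0.0516]
lid disc 753 [ 0.4473 -0.0326] 0.1147 mean [ 0.4407 -0.0194  0.0191]
knob 35 [ 0.4414 -0.0189] 0.0129 mean [ 0.441  -0.0191  0.043 ]
jar 148 [ 0.4303 -0.224 ] 0.0251 mean [ 0.4302 -0.2234  0.0961]
jar2 150 [ 0.3176 -0.1337] 0.0253 mean [ 0.3177 -0.1328  0.0966]
pan rim 329 [ 0.6399 -0.0299] 0.1226 mean [ 0.6546 -0.0325  0.0407]
matL 768 [0.6184 0.1799] 0.1061 mean [0.6191 0.1819 0.0083]
matR 766 [ 0.6037 -0.2382] 0.1074 mean [ 0.6062 -0.2405  0.0084]
mill 146 [ 0.3854 -0.5027] 0.0244 mean [ 0.3837 -0.4977  0.1287]
caz2 301 [0.2119 0.2665] 0.0758 mean [0.2123 0.2672 0.0514]
spoon 354 [0.49426121 0.44097097 0.0320669 ] [0.35494484 0.40593326 0.028001  ] [0.64246173 0.47643705 0.03976007]
front [array([0.6119, 0.3613, 0.0674]), array([0.4951, 0.3593, 0.0786]), array([0.3849, 0.3598, 0.0582])]
```

View pics/crop0.png

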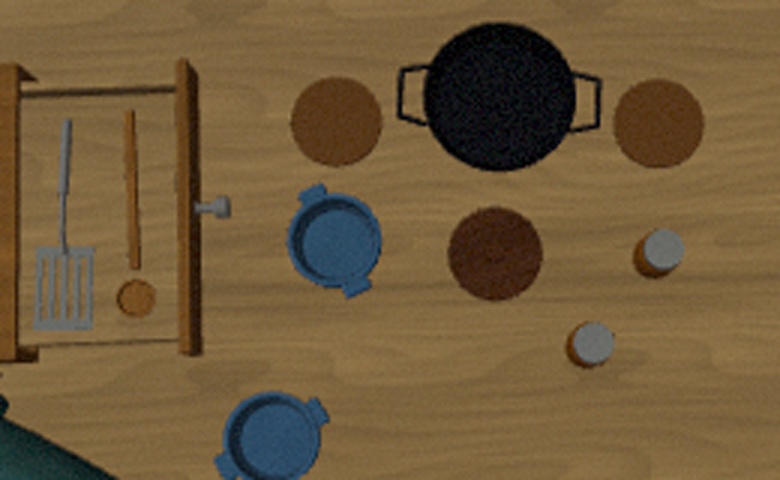

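The crop confirms it. The cazuela is at crop (335,240), the farther one, with its lugs roughly along world x. The jar is at crop (660,250), the rightmost. Next I refine the centres.

```bash
cat > meas.py <<'E'
from h import *
def lsq(P,r,c0):
    return least_squares(lambda c:np.hypot(P[:,0]-c[0],P[:,1]-c[1])-r,c0,loss="soft_l1",f_scale=.002).x
def blob(c,mask,u,v,h):
    n,l,st,ce=cv2.connectedComponentsWithStats(mask.astype(np.uint8)); k=l[v,u]
    return k,st[k,4],pix(c,*ce[k],h)[:2]
E
python3 - <<'E'
from meas import *
c=dict(np.load("top0.npz"));P=cloud(c);im=c["image"];hsv=cv2.cvtColor(im,cv2.COLOR_BGR2HSV)
for u,v in((277,151),(277,125),(384,152),(410,152),(330,200),(360,194),(209,165),(215,165),(210,210),(276,190)):print(u,v,hsv[v,u],end="; ")
print()
for n,(u,v),h in(("matL",(277,151),.008),("matR",(384,152),.008),("lid",(330,200),.018)):
    ref=np.median(im[v-4:v+5,u-4:u+5].reshape(-1,3),0)
    d=np.linalg.norm(cv2.GaussianBlur(im,(3,3),0).astype(float)-ref,axis=-1)
    for t in(22,30): print(n,t,blob(c,d<t,u,v,h))
Q=sel(c,276,190,30,.042,.06);c0=np.array([.4592,.1843]);r=np.hypot(*(Q[:,:2]-c0).T)
cc=lsq(Q[r<.062],.056,c0);r=np.hypot(*(Q[:,:2]-cc).T);L=Q[r>.064,:2]-cc;a=np.arctan2(L[:,1],L[:,0])
print("caz",cc,"lug yaw deg",np.degrees(np.angle(np.mean(np.exp(2j*a)))/2),len(L))
Q=sel(c,331,142,35,.034,.05);r=np.hypot(Q[:,0]-.652,Q[:,1]+.033);Q=Q[(r>.085)&(r<.108)]
pc=lsq(Q,.098,[.652,-.033]);print("pan",pc,circ(Q),len(Q))
Q=sel(c,331,142,36,.02,.05);r=np.hypot(*(Q[:,:2]-pc).T);L=Q[(r>.11)&(r<.14),:2]-pc;a=np.arctan2(L[:,1],L[:,0]);print("handle yaw",np.degrees(np.angle(np.mean(np.exp(2j*a)))/2),len(L),np.abs(L).max(0))
# spoon by depth & colour
Q=P[145:220,200:220];m=(hsv[145:220,200:220,1]>115)
q=Q.reshape(-1,3);z=q[:,2]
for lo in(.027,.029):
    w=q[(z>lo)&(z<.04)]; w=w[(w[:,1]<.47)&(w[:,1]>.41)]
    H=w[(w[:,0]>.42)];k=np.polyfit(H[:,0],H[:,1],1);print(len(w),w[:,0].min(),w[:,0].max(),"line y=",k)
    B=w[w[:,0]<.415];print("bowl",len(B),circ(B))
print(np.percentile(z,[5,25,50,75]))
E
```

```text
277 151 [ 15 185  88]; 277 125 [ 19 126 127]; 384 152 [ 15 189  89]; 410 152 [ 18 126 132]; 330 200 [ 11 180  65]; 360 194 [ 18 128 132]; 209 165 [ 17 181 110]; 215 165 [ 18 139 125]; 210 210 [ 16 185 116]; 276 190 [102 149  99]; 
matL 22 (np.int32(29), np.int32(682), array([0.62054411, 0.18206825]))
matL 30 (np.int32(31), np.int32(702), array([0.62059243, 0.18245851]))
matR 22 (np.int32(23), np.int32(673), array([ 0.60679874, -0.23949708]))
matR 30 (np.int32(41), np.int32(687), array([ 0.60714761, -0.23959478]))
lid 22 (np.int32(43), np.int32(714), array([ 0.43889132, -0.0197389 ]))
lid 30 (np.int32(92), np.int32(729), array([ 0.43894546, -0.01945299]))
caz [0.45892231 0.18394399] lug yaw deg 24.11166746227886 54
pan [ 0.64161203 -0.03020016] ((0.6485035419464111, -0.031121568754315376), 0.10711570084095001) 245
handle yaw 85.48217083670622 112 [0.04729474 0.1339387 ]
403 0.35494484455648995 0.6430948649981865 line y= [0.03385551 0.42311587]
bowl 99 ((0.38551101088523865, 0.43975430727005005), 0.04031163826584816)
278 0.35494484455648995 0.6424617260975414 line y= [0.05842943 0.4107418 ]
bowl 70 ((0.38551101088523865, 0.43975430727005005), 0.04031163826584816)
[0.01718185 0.02126907 0.02434344 0.02803422]
```

Run:
```python
from meas import *
c=dict(np.load("top0.npz"));P=cloud(c);im=c["image"];hsv=cv2.cvtColor(im,cv2.COLOR_BGR2HSV)
# pan: dark mask opened, contour at rim height
m=(cv2.GaussianBlur(hsv[...,2],(3,3),0)<70).astype(np.uint8);m[:105]=0;m[175:]=0
o=cv2.morphologyEx(m,cv2.MORPH_OPEN,np.ones((9,9)))
k=max(cv2.findContours(o,0,1)[0],key=cv2.contourArea)[:,0]
W=np.array([pix(c,u,v,.042) for u,v in k]);print("pan",circ(W),W.min(0),W.max(0),lsq(W,.1,[.65,-.03]))
h=m&~cv2.dilate(o,np.ones((5,5)));v,u=np.nonzero(h[:,290:372]);w=np.array([pix(c,a+290,b,.036) for a,b in zip(u,v)])
for s in(1,-1):
    q=w[(w[:,1]+.03)*s>0.08]; print("handle",s,len(q),q.mean(0),q.min(0),q.max(0))
# spoon
d=(hsv[...,1]>155)&(hsv[...,0]<22)
S=np.zeros_like(d);S[140:222,200:221]=d[140:222,200:221]
n,l,st,ce=cv2.connectedComponentsWithStats(S.astype(np.uint8))
print(st[1:])
v,u=np.nonzero(S);w=np.array([pix(c,a,b,.032)[:2] for a,b in zip(u,v)])
w=w[(w[:,1]<.48)&(w[:,1]>.4)]
H=w[w[:,0]>.43];print("ext",w[:,0].min(),w[:,0].max(),len(H));kf=np.polyfit(H[:,0],H[:,1],1)
B=w[w[:,0]<.41];print("bowl",circ(B),B.mean(0),len(B),"line",kf,kf[0]*.5+kf[1])
```

```text
pan ((0.6421458721160889, -0.03038608841598034), 0.10152870416641235) [ 0.54476159 -0.12821147  0.042     ] [0.73589342 0.06659856 0.042     ] [ 0.64090468 -0.03063443]
handle 1 48 [0.64756051 0.09089548 0.036     ] [0.60816813 0.07309317 0.036     ] [0.68394787 0.10155921 0.036     ]
handle -1 41 [ 0.62704183 -0.15112911  0.036     ] [ 0.5947719  -0.15967088  0.036     ] [ 0.66630384 -0.12977575  0.036     ]
[[200 140   1   1   1]
 [203 141   1   1   1]
 [207 140   2   1   2]
 [210 141   1   1   1]
 [212 140   1   1   1]
 [215 140   2   1   2]
 [219 140   1   1   1]
 [206 147   6  53 189]
 [204 203  13  13 136]]
ext 0.37029110470588844 0.6628118403368976 198
bowl ((0.39206305146217346, 0.4372578263282776), 0.0252455472946167) [0.39095767 0.4376396 ] 123 line [0.0309742 0.4258145] 0.4413016044706912
```

```bash
cat > rob.py <<'E'
from meas import *
from cell import manip,inverse_kinematics,cams,order
def rot(deg):   # tool down, closing line at world yaw deg; half turn chosen for the smallest wrist turn
    a=np.radians(deg);y=np.array([np.cos(a),np.sin(a),0]);z=np.array([0,0,-1.])
    return R.from_matrix(np.c_[np.cross(y,z),y,z]).as_rotvec()
def go(p,deg):
    best=None
    for d in(deg,deg+180):
        q=inverse_kinematics(p,rot(d))
        if q is not None and (best is None or abs(q[5])<abs(best[5])):best=q
    if best is None: raise manip.IKError(str(p))
    manip.set_joints(best)
def lin(p,rate=.25): manip.move_linear(np.array(p,float),rate=rate)
def fz(): return manip.state()["contact_force"][2]
def lower(z,extra=.006,df=2.):   # straight down to z, then 1 mm steps until the weight is taken
    p=manip.state()["tool_pos"].copy()
    lin([p[0],p[1],z+.02]); lin([p[0],p[1],z+.001],.06)
    manip.dwell(.2);f0=fz()
    zz=z+.001
    while fz()-f0<df and zz>z-extra:
        zz-=.001; lin([p[0],p[1],zz],.02); manip.dwell(.05)
    print("lowered to",round(zz,4),"z nominal",z,"dF",fz()-f0)
def up(z,rate=.25):
    p=manip.state()["tool_pos"];lin([p[0],p[1],z],rate)
def stat(): s=manip.state();print("t",round(s["clock"],1),"tcp",np.round(s["tool_pos"],4),"w",round(s["gripper_width"],4),"gf",round(float(s["grasp_force"]),1),"F",np.round(s["contact_force"],1))
E
python3 - <<'E'
from rob import *
D=np.array([np.cos(np.radians(105)),np.sin(np.radians(105))])
g=np.array([.459,.184])+.056*D
lin([.298,.605,.24]) if 0 else None
manip.set_gripper(.045,50)
go([*g,.13],105);stat()
lin([*g,.026],.12);stat()
manip.set_gripper(0.,50);stat()
up(.06,.06);manip.dwell(.2);stat()
c=cams.capture("side");cv2.imwrite("pics/c1.png",cv2.resize(c["image"][120:270,200:440],None,fx=3,fy=3))
E
```

```text
t 2.4 tcp [0.445  0.2388 0.1305] w 0.0453 gf 0.0 F [ 0.2 -0.1  1. ]
t 3.4 tcp [0.4452 0.2385 0.0267] w 0.045 gf 0.0 F [ 0.5  0.7 -0.4]
t 4.1 tcp [0.4458 0.2384 0.0267] w 0.0082 gf 48.9 F [3.  0.8 2.9]
t 5.0 tcp [0.4453 0.2382 0.0595] w 0.0077 gf 52.4 F [ 0.  -0.1 -2.8]
```

View pics/c1.png

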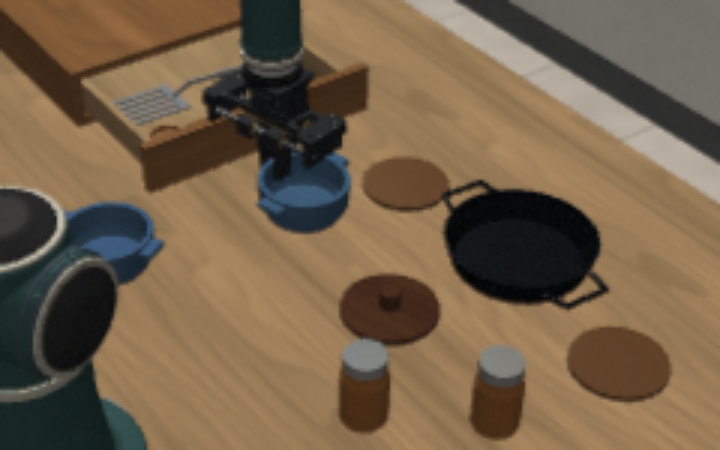

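The cazuela hangs level in the gripper at crop (304,190), clear of everything. I'll carry it to the left mat.

Run:
```python
from rob import *
D=np.array([np.cos(np.radians(105)),np.sin(np.radians(105))])
g=np.array([.6206,.1823])+.056*D
lin([*g,.075],.2)
lower(.0345);stat()
manip.set_gripper(.03);manip.dwell(.2);up(.15);stat()
go([.46,.25,.2],0)
c=cams.capture("top");np.savez("top1.npz",**c)
Q=sel(c,276,152,32,.052,.07);print(len(Q))
c0=Q[:,:2].mean(0);r=np.hypot(*(Q[:,:2]-c0).T);cc=lsq(Q[r<.063],.056,c0);print("caz now",cc,Q[:,2].mean())
cv2.imwrite("pics/c2.png",cv2.resize(c["image"][110:250,200:420],None,fx=3,fy=3))
```

```text
lowered to 0.0335 z nominal 0.0345 dF 3.767207134096332
t 7.5 tcp [0.6055 0.2369 0.0345] w 0.0077 gf 52.5 F [-1.3  3.6  5.8]
t 8.8 tcp [0.6042 0.2359 0.1494] w 0.0303 gf 0.0 F [-0.4 -0.7  0. ]
277
caz now [0.61276952 0.18094171] 0.05973075126928024
```

View pics/c2.png

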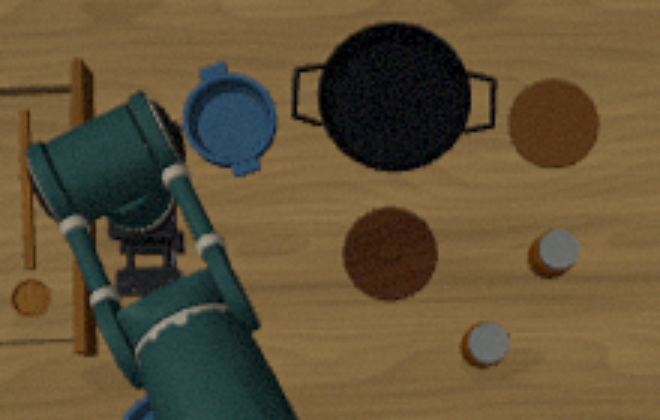

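The cazuela stands on the left mat at crop (230,117). The depth fit puts it about 8 mm short in x, so I'll cross-check with a colour contour in both cameras.

Run:
```python
from rob import *
s1=cams.capture("side");np.savez("side1.npz",**s1)
def blue(c,u,v,h):
    hs=cv2.cvtColor(c["image"],cv2.COLOR_BGR2HSV);m=((hs[...,0]>90)&(hs[...,0]<115)&(hs[...,1]>90)).astype(np.uint8)
    k=[k for k in cv2.findContours(m,0,1)[0] if cv2.pointPolygonTest(k,(u,v),True)>-6][0]
    hull=k[:,0];W=np.array([pix(c,a,b,h)[:2] for a,b in hull]);return W
def mat(c,u,v):
    im=c["image"];ref=np.median(im[v-3:v+4,u-3:u+4].reshape(-1,3),0);d=np.linalg.norm(cv2.GaussianBlur(im,(3,3),0)-ref,axis=-1)
    return blob(c,d<30,u,v,.008)
t0,t1,s0=[dict(np.load(f)) for f in("top0.npz","top1.npz","side0.npz")]
for n,c,u,v,h in(("top0",t0,276,190,.052),("top1",t1,277,150,.06)):
    W=blue(c,u,v,h);c0=W.mean(0)
    for _ in range(4):
        r=np.hypot(*(W-c0).T);c0=lsq(W[(r<.0625)],.06,c0)
    print(n,len(W),"rim fit",c0)
print("mats side",mat(s0,336,181),mat(s0,406,240))
# depth rim fits, side & top, around guess
for n,c,g,zl,zh in(("s0",s0,(.459,.184),.046,.058),("t0",t0,(.459,.184),.046,.058),("s1",s1,(.617,.182),.054,.066),("t1",t1,(.617,.182),.054,.066)):
    P=cloud(c).reshape(-1,3);g=np.array(g)
    for _ in range(4):
        r=np.hypot(*(P[:,:2]-g).T);Q=P[(r<.063)&(r>.046)&(P[:,2]>zl)&(P[:,2]<zh)];g=lsq(Q,.056,g)
    print(n,len(Q),g)
```

```text
top0 97 rim fit [0.45721472 0.1835293 ]
top1 97 rim fit [0.61051411 0.18040067]
mats side (np.int32(76), np.int32(414), array([0.61863693, 0.1737913 ])) (np.int32(102), np.int32(655), array([ 0.60536109, -0.24350759]))
s0 160 [0.45836801 0.18293492]
t0 196 [0.45885785 0.18403296]
s1 147 [0.61252621 0.17971772]
t1 200 [0.61297831 0.18109564]
```

All four fits agree that the cazuela is at about (.6127,.1805), against the mat's (.620,.182). That is within tolerance, but I'll re-pinch and shift it to get more margin.

Run:
```python
from rob import *
D=np.array([np.cos(np.radians(105)),np.sin(np.radians(105))])
g=np.array([.6127,.1805])+.056*D
manip.set_gripper(.04)
go([*g,.12],105);lin([*g,.034],.15)
manip.set_gripper(0,50);stat()
up(.04,.05);p=manip.state()["tool_pos"]
lin([p[0]+.0075,p[1]+.001,.04],.05)
lower(.0345);stat()
manip.set_gripper(.03);manip.dwell(.2);up(.15)
go([.439,-.0195,.13],90);stat()   # over the lid
for n in("side",):
    c=cams.capture(n);g=np.array([.618,.182]);P=cloud(c).reshape(-1,3)
    for _ in range(4):
        r=np.hypot(*(P[:,:2]-g).T);Q=P[(r<.063)&(r>.046)&(P[:,2]>.054)&(P[:,2]<.066)];g=lsq(Q,.056,g)
    print(n,len(Q),g)
```

```text
t 14.0 tcp [0.5998 0.2347 0.0352] w 0.0078 gf 49.4 F [ 2.6 -0.2  2.4]
lowered to 0.0335 z nominal 0.0345 dF 3.520218543019408
t 16.1 tcp [0.6064 0.2361 0.0347] w 0.0079 gf 50.1 F [-2.3  2.1  8.1]
t 19.9 tcp [ 0.4391 -0.0194  0.1299] w 0.0302 gf 0.0 F [-0.9  0.1  0.3]
side 35 [0.61869978 0.1811543 ]
```

Run:
```python
from rob import *
manip.set_gripper(.05)
p=[.440,-.0193]
lin([*p,.13]);lin([*p,.0215],.12)
manip.set_gripper(0,30);stat()
up(.1,.1);manip.dwell(.3);stat()
c=cams.capture("top")
K=cloud(c).reshape(-1,3);cv2.imwrite("pics/l1.png",cv2.resize(cams.capture("side")["image"][120:270,200:440],None,fx=3,fy=3))
```

```text
t 22.3 tcp [ 0.4405 -0.0193  0.022 ] w 0.0249 gf 30.0 F [-0.4  1.1  4.1]
t 23.5 tcp [ 0.44   -0.0192  0.0994] w 0.0251 gf 30.0 F [ 0.3  0.6 -0.2]
```

View pics/l1.png

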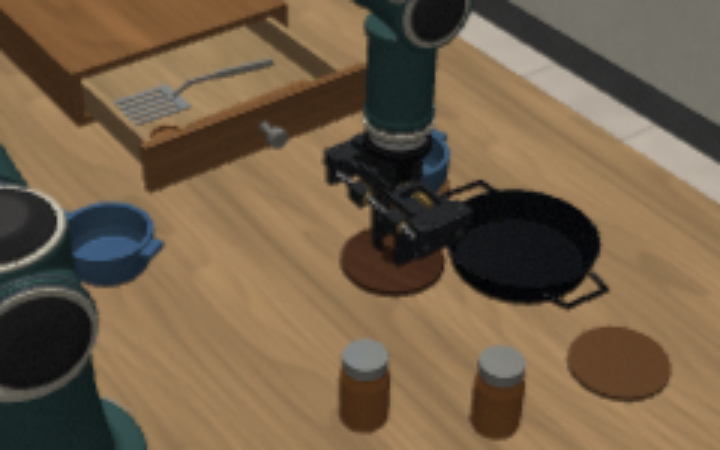

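The lid is held level at crop (393,260). Now I'll place it on the cazuela.

Run:
```python
from rob import *
p=[.6190,.1815]
lin([*p,.12],.2)
lower(.0735,extra=.003);stat()
manip.set_gripper(.05);manip.dwell(.2);stat();up(.17)
go([.4302,-.2234,.2],0)
stat()
for n in("top","side"):
    c=cams.capture(n);P=cloud(c).reshape(-1,3);g=np.array([.619,.1815])
    r=np.hypot(*(P[:,:2]-g).T);d=P[(r<.055)&(r>.02)&(P[:,2]>.05)&(P[:,2]<.09)];k=P[(r<.02)&(P[:,2]>.085)&(P[:,2]<.11)]
    A=np.c_[d[:,:2]-g,np.ones(len(d))];co=np.linalg.lstsq(A,d[:,2],rcond=None)[0]
    print(n,"disc plane",co,"knob",k.mean(0),len(d),len(k))
cv2.imwrite("pics/l2.png",cv2.resize(c["image"][120:270,200:440],None,fx=3,fy=3))
```

```text
lowered to 0.0735 z nominal 0.0735 dF 6.23251970001767
t 26.3 tcp [0.6183 0.1809 0.0741] w 0.0247 gf 30.0 F [-2.1 -0.8  4.5]
t 27.1 tcp [0.6183 0.1809 0.0735] w 0.0499 gf 0.0 F [ 0.1  0.8 -0.3]
t 29.6 tcp [ 0.4302 -0.2231  0.1995] w 0.05 gf 0.0 F [-0.2 -0.1 -0.3]
top disc plane [ 0.00849898 -0.00111166  0.07201119] knob [0.6176015  0.17847971 0.09540189] 562 37
side disc plane [0.0008605  0.00904096 0.069245  ] knob [0.61790167 0.17710546 0.09143449] 263 28
```

View pics/l2.png

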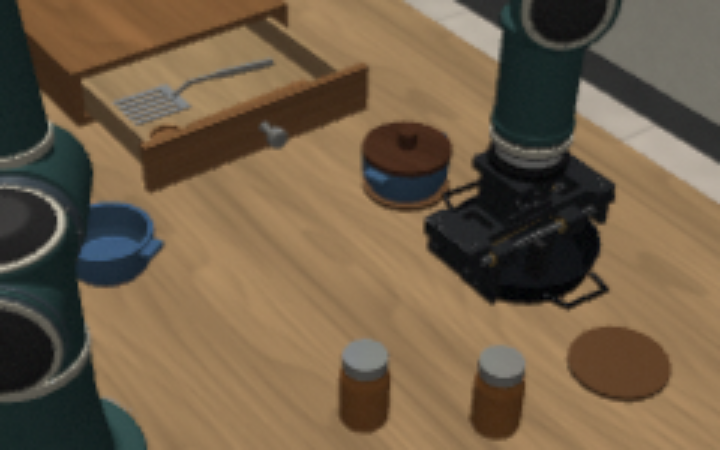

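The lid is level and seated: the disc top measures about 0.070 with tilt under 0.01, at crop (406,150). Next is the jar.

Run:
```python
from rob import *
manip.set_gripper(.088)
p=[.4302,-.2236]
lin([*p,.125]);lin([*p,.045],.1)
manip.set_gripper(0,30);stat()
up(.07,.06);manip.dwell(.2);stat()
lin([.6065,-.2405,.085],.2)
lower(.0533);stat()
manip.set_gripper(.088);manip.dwell(.2);stat();up(.17)
go([.4905,.441,.22],91.8)
stat()
for n in("top","side"):
    c=cams.capture(n);P=cloud(c).reshape(-1,3);g=np.array([.6065,-.2405])
    Q=P[(np.hypot(*(P[:,:2]-g).T)<.045)&(P[:,2]>.092)&(P[:,2]<.115)];print(n,len(Q),circ(Q),Q.mean(0))
cv2.imwrite("pics/j1.png",cv2.resize(c["image"][100:270,200:440],None,fx=3,fy=3))
```

```text
t 32.4 tcp [ 0.431  -0.2239  0.0454] w 0.0545 gf 30.0 F [2.2 0.7 1.1]
t 33.2 tcp [ 0.4306 -0.2237  0.0696] w 0.0553 gf 30.0 F [-0.5  0.2 -2.8]
lowered to 0.0523 z nominal 0.0533 dF 7.976288787784329
t 35.7 tcp [ 0.6055 -0.2402  0.0533] w 0.0548 gf 30.0 F [-1.8  1.3  5.9]
t 36.6 tcp [ 0.6053 -0.2401  0.0523] w 0.0881 gf 0.0 F [ 0.5  0.2 -0.6]
t 39.6 tcp [0.4912 0.4402 0.2199] w 0.0879 gf 0.0 F [ 0.4  0.6 -0.4]
top 141 ((0.6046634316444397, -0.24048708379268646), 0.025031717494130135) [ 0.60346598 -0.2398261   0.10399934]
side 148 ((0.6046688556671143, -0.24090418219566345), 0.026845460757613182) [ 0.60129869 -0.24280737  0.10101122]
```

View pics/j1.png

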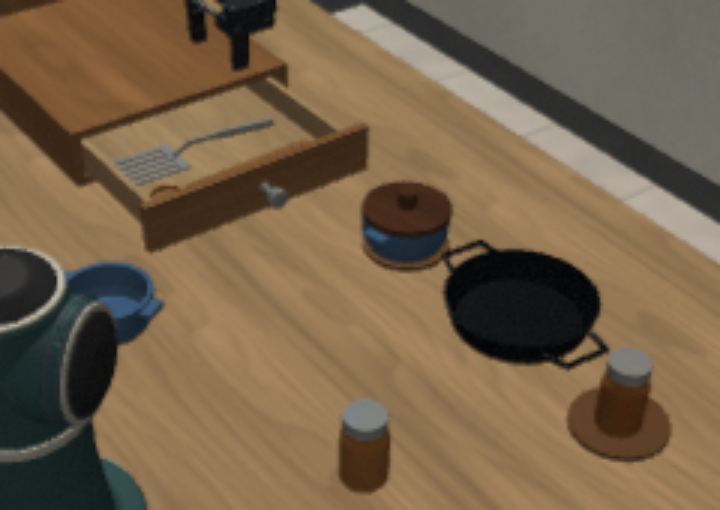

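The jar stands centred on the right mat, with its cap at crop (629,365). Next is the spoon, with a guarded descent.

Run:
```python
from rob import *
c=dict(np.load("top0.npz"));P=cloud(c)
row=P[180,150:200];print("unit edge y",row[(row[:,2]>.075),1].min(),"front y",[(round(float(a),3),round(float(b),3)) for a,b in P[165,222:234,1:]])
manip.set_gripper(.036)
p=[.4905,.441]
lin([*p,.06],.2);stat()
for z in(.045,.035,.029,.0255,.0245):
    lin([*p,z],.06);manip.dwell(.05)
    F=manip.state()["contact_force"]
    if np.linalg.norm(F)>5: print("contact",z,F);break
stat()
cv2.imwrite("pics/s1.png",cv2.resize(cams.capture("side")["image"][90:190,200:340],None,fx=5,fy=5))
```

```text
unit edge y 0.5717031099590814 front y [(0.394, 0.02), (0.39, 0.019), (0.372, 0.09), (0.37, 0.082), (0.365, 0.085), (0.363, 0.078), (0.361, 0.069), (0.36, 0.053), (0.359, 0.039), (0.36, 0.014), (0.359, 0.002), (0.354, 0.005)]
t 41.6 tcp [0.4914 0.4417 0.0613] w 0.0359 gf 0.0 F [ 0.5 -0.   0.6]
t 43.3 tcp [0.4905 0.441  0.0245] w 0.036 gf 0.0 F [ 0.2 -0.3  0.1]
```

View pics/s1.png

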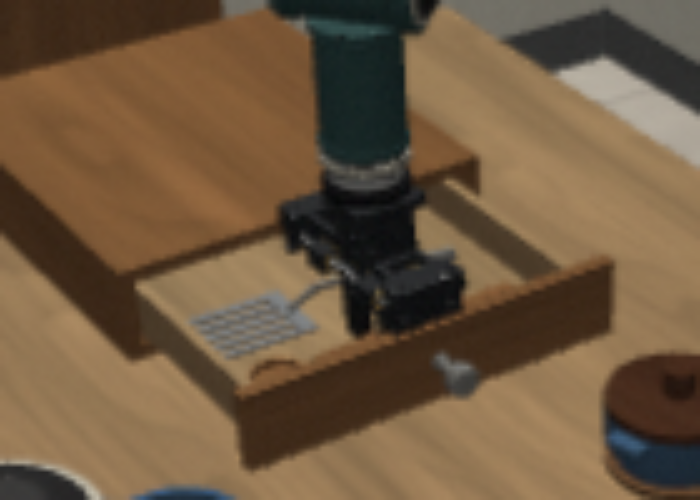

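The fingers straddle the spoon at crop (370,315), with no contact on the front or the slice. I'll grip and lift.

Run:
```python
from rob import *
manip.set_gripper(0,30);stat()
up(.06,.05);manip.dwell(.2);stat();up(.16,.2);manip.dwell(.3);stat()
c=cams.capture("side");cv2.imwrite("pics/s2.png",cv2.resize(c["image"][70:190,200:360],None,fx=5,fy=5))
c=cams.capture("top");np.savez("top2.npz",**c)
```

```text
t 43.8 tcp [0.4905 0.4411 0.0245] w 0.0133 gf 30.0 F [ 0.3 -0.2  0.6]
t 44.9 tcp [0.4902 0.4408 0.0594] w 0.0136 gf 30.0 F [-0.3  0.4  0.4]
t 45.8 tcp [0.4895 0.4402 0.1582] w 0.0137 gf 30.0 F [-1.2 -0.1 -0.9]
```

View pics/s2.png

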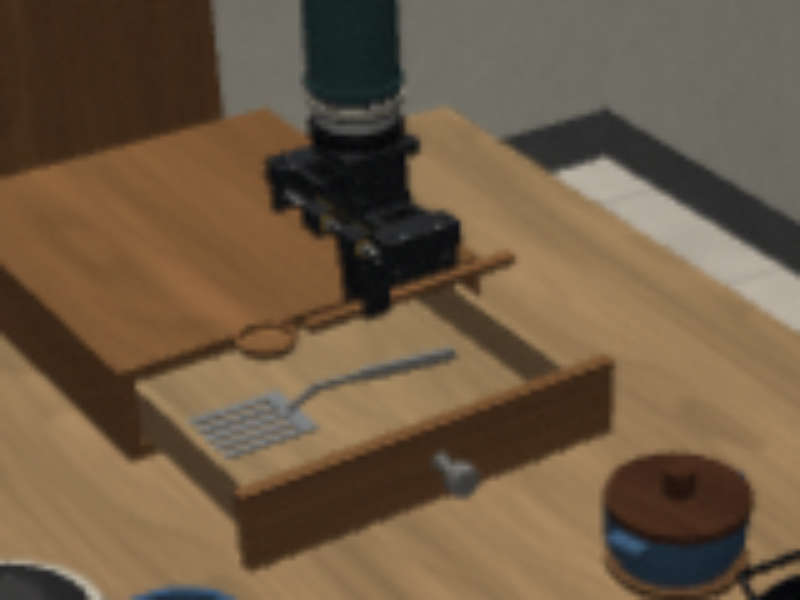

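The spoon is held level, with its bowl at crop (266,340) and its handle end at (510,260). The slice and drawer are undisturbed. Now I'll lay it on the pan.

Run:
```python
from rob import *
p=[.6317,-.0308]
lin([*p,.16],.25);manip.dwell(.2);stat()
lower(.0447,extra=.004,df=1.5);stat()
manip.set_gripper(.03);manip.dwell(.2);up(.16,.15)
go([.45,.3,.25],91.8);manip.dwell(.3);stat()
c=cams.capture("top");np.savez("top3.npz",**c);cv2.imwrite("pics/e1.png",cv2.resize(c["image"][100:240,160:420],None,fx=3,fy=3,interpolation=cv2.INTER_CUBIC))
c=cams.capture("side");np.savez("side3.npz",**c);cv2.imwrite("pics/e2.png",cv2.resize(c["image"][130:280,240:440],None,fx=4,fy=4))
```

```text
t 48.2 tcp [ 0.6316 -0.0301  0.16  ] w 0.0134 gf 30.0 F [ 0.7 -0.1 -0.3]
lowered to 0.0437 z nominal 0.0447 dF 5.972025591662566
t 50.0 tcp [ 0.6318 -0.0301  0.0445] w 0.0137 gf 30.0 F [-3.  -0.6  5.4]
t 53.3 tcp [0.4504 0.2994 0.2497] w 0.0302 gf 0.0 F [-0.3  0.1 -0.4]
```

View pics/e1.png

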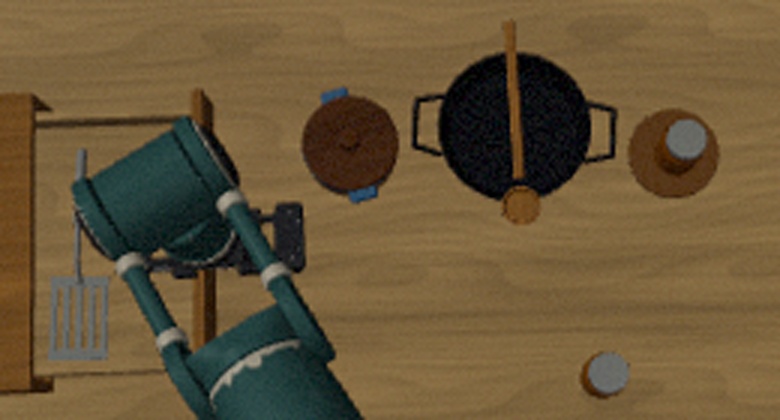

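View pics/e2.png

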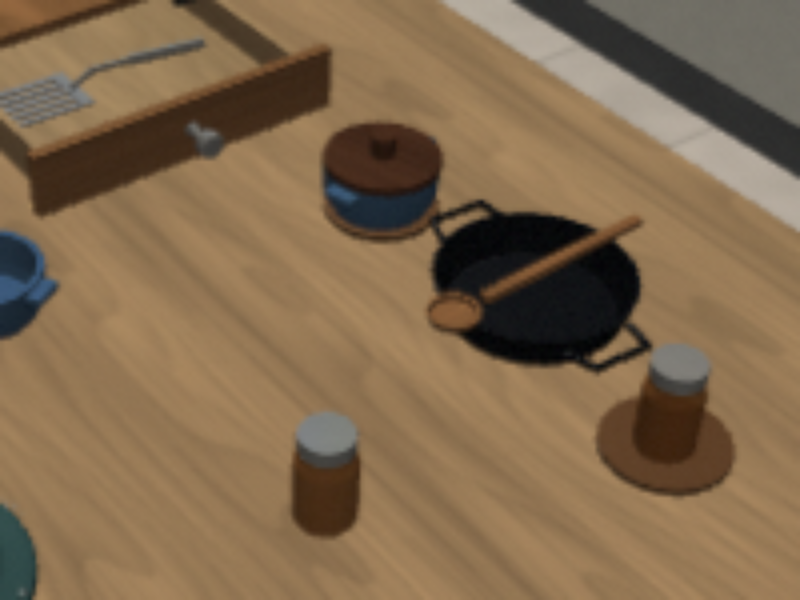

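The spoon lies across the pan from crop (509,21) to (520,224) in the top view, resting on both rims. I'll check the numbers before handing in.

Run:
```python
from rob import *
c=dict(np.load("top3.npz"))
a=pix(c,160+509/3-.3,100+20/3-.3,.052);b=pix(c,160+521/3-.3,100+225/3-.3,.052);print("ends",a,b,"mid",(a+b)/2,np.linalg.norm(a-b))
hsv=cv2.cvtColor(c["image"],cv2.COLOR_BGR2HSV)
m=(cv2.GaussianBlur(hsv[...,2],(3,3),0)<70).astype(np.uint8);m[:105]=0;m[175:]=0;m[:,:300]=0
m=cv2.morphologyEx(m,cv2.MORPH_CLOSE,np.ones((7,7)));o=cv2.morphologyEx(m,cv2.MORPH_OPEN,np.ones((9,9)))
k=max(cv2.findContours(o,0,1)[0],key=cv2.contourArea)[:,0];W=np.array([pix(c,u,v,.042) for u,v in k]);print("pan",circ(W))
P=cloud(c).reshape(-1,3);D=P-(a+b)/2;d=(a-b)[:2]/np.linalg.norm((a-b)[:2])
s=D[:,:2]@d;t=D[:,:2]@[-d[1],d[0]]
for lo,hi in((-.133,-.09),(-.07,-.02),(.03,.08),(.09,.13)):
    q=P[(s>lo)&(s<hi)&(abs(t)<.006)];q=q[abs(q[:,2]-.05)<.02];print(lo,len(q),np.median(q[:,2]))
```

```text
ends [ 0.77879838 -0.02799094  0.052     ] [ 0.50950348 -0.03482214  0.052     ] mid [ 0.64415093 -0.03140654  0.052     ] 0.26938152543235977
pan ((0.6432725191116333, -0.04566812515258789), 0.11874732375144958)
-0.133 33 0.04819184041741931
-0.07 39 0.05334518826046075
0.03 40 0.05332880168196208
0.09 29 0.05260019852004327
```

```bash
python3 -c "
from cell import order,manip
print(order.close_job(),manip.state()['clock'])"
```

```text
the job is handed in; nothing more can be done
the job is handed in; nothing more can be done
```

I handed the job in at about 54 s of the 112 s allowed: by the last camera measurements the cazuela with its seated lid, the jar and the spoon are all within tolerance, though the hand-in returned no verdict.

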